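# Rotate the glue and oil stock, oldest to the front

### The arm

A 6-joint arm with a two-finger parallel gripper is mounted at the origin on the work surface. World frame = base frame: x ahead of the robot, y to its left, z up, the work surface at z = 0. Lengths are in mm, angles in rad, forces in N, time in s.
With the tool pointing down it reaches from about 300 to 750 mm from the base axis. Payload 8.5 kg.
Tool frame: the origin (TCP) lies midway between the tips of the shut fingers; the grasp point (between the pads) lies 19 mm behind it; z points along the fingers, y is the line along which they close (so a half turn about z gives the same grasp; the last joint's range is limited). The gripper opens to 85 mm and grips with 20 to 120 N. Pads are 22 mm wide; open, the fingers measure 114 mm over their backs; the gripper's body (76 mm by 85 mm) begins 54 mm behind the grasp point. The pads swing forward as they close: fully open they stand 13 mm farther back than shut.
Start: joints at [1.029, 0.381, 1.297, -0, 1.464, -0.215], TCP at [176.549, 520.875, 231.322] pointing down, gripper open.
Joint ranges: [-3.11, 3.11], [-0.89, 2.33], [0.22, 2.48], [-1.42, 4.56], [0.17, 2.85], [-2.88, 2.88]. Speed limits (rad/s): [2.39, 2.39, 3.14, 3.14, 3.14, 3.14].

### API

Orientations are given as a 3x3 rotation matrix whose columns are the frame's x, y, z axes.
In Python, from rig import * gives the robot as it stands.
- The arm moves only by the shell command python3 -m jog 'ROWS' [FORCE]. ROWS is text: rows parted by semicolons, each of 5 numbers parted by spaces: the shift along the tool's x, y, z in mm, then the turn about the tool's z in rad, then the opening, from 0 (shut) to 1 (fully open). In form: dx dy dz roll fingers; .... A call has exactly 10 rows; each row is the pose to reach, as a shift and turn from the pose commanded when the call began, along the tool's axes at that moment; what a row does not reach only later rows make up. A row lasts 1/8 s, in which the tool goes at most 62.5 mm and 10.7 degrees, less where a joint would pass 70% of its speed; a pose out of reach is approached as far as the arm can. A call with a gripper value outside its range is refused whole. The fingers move at their own pace and stop on an object; FORCE is the grip in N (left out, the last holds). Time passes only in rows, so rows that repeat a pose let the fingers close, or fill a call up. It gives the time, the measured TCP pose, the force, the opening and the grip force at its end, in the units of the state.
- state(): the state, without advancing time (a new reading comes with each control period).
- get_image(name): name is "side" or "top" or "wrist"; returns (picture, depth): 400x640x3 uint8, blue, green, red; 400x640 float32, mm along the optical axis (not along the pixel's ray), 0 where there is no reading.
- camera_model(name): a dict with "fx", "fy", "cx", "cy" (pixels), "R" (3x3) and "t" (3): a world point X has camera coordinates R X + t. Camera axes: x right, y down, z forward; pixel columns grow to the right and rows downward; lengths in mm; the calibration is good to about 2 mm. A picture is of the moment at which its call begins: read the wrist's pose just before it. camera_model takes no time and is no camera call; for the wrist camera it gives the pose at the moment of the call.
- job_done(): hands the job in; it is judged then, once.
The state is a dict: "t": time; "joint_positions": joint angles; "qvel": joint speeds; "tau": joint torques, N m; "tool_pos": TCP position; "tcp_rot": TCP orientation; "wrist_force": force on the tool from outside, world axes, zero at the start; "torque": the same for the moment, N m; "opening": finger opening in mm; "grasp_force": force on a finger pad.
Only numpy, scipy, OpenCV 4.12 (cv2) and the standard library are available. Lean on these libraries where they do the work, as an engineer would, in place of code of your own. Each camera call takes 0.05 s, during which the arm holds its last target. There are 200 camera calls.

### The job

Rotate the stock so that the opened containers get used up first: in the glue lane swap the two bottles (stand one aside on a free spot meanwhile) so that the opened one with the nozzle stands at the front end, by the low lip nearest the robot, and the sealed one with the flat cap at the back end. In the oil lane pull the opened tin with the pouring spout forward from the back end to the front end and load the sealed tin from the worktop behind it, at the back end. Keep all four upright throughout, set them down rather than dropping them, do not disturb the screw jar, the tape measure or the block plane, and leave everything standing in its lane, let go.

Things in the scene. Friction and masses are not known exactly. Their poses are not given: they have to be found in the camera images.
- sealed_bottle_mid (a point): Sealed white glue bottle, round, 48 mm diameter, 91 mm high in all, with a flat broad grey screw cap (38 mm across); about 0.14 kg. At the start it stands in the front place of the glue lane. Straight-sided from 0 to 70 mm above its underside. This point: on its upright axis, 60 mm above its underside; z up.
- opened_bottle_mid (a point): Opened white glue bottle, round, 48 mm diameter, 96 mm high in all, with a small pointed grey nozzle on top; about 0.08 kg. At the start it stands in the back place of the glue lane. Straight-sided from 0 to 70 mm above its underside. This point: on its upright axis, 60 mm above its underside; z up.
- opened_tin_mid (a point): Opened flat-sided metal oil tin, 64 mm long (its x axis) by 38 mm thick (its y axis), body 80 mm high, with a small pointed black pouring spout on top up to 96 mm; about 0.11 kg. At the start it stands in the back place of the oil lane, its length along the lane. This point: on its upright axis, 60 mm above its underside; z up.
- sealed_tin_mid (a point): Sealed flat-sided metal oil tin, 64 mm long (its x axis) by 38 mm thick (its y axis), body 80 mm high, with a flat black screw cap (33 mm across) up to 90 mm; about 0.19 kg. At the start it stands on the worktop, turned anyhow; in the lane its length goes along the lane, either way round. This point: on its upright axis, 60 mm above its underside; z up.
- bottle_lane: Fixed plywood tray, the lane for glue bottles: open-topped, inside 158 mm long (its x) by 64 mm wide, walls 6 mm thick. Origin: centre of its underside, z up. Front end -x, towards the robot, with an 18 mm lip; back end +x, 45 mm high; side walls 30 mm high, inner floor 6 mm, above the origin. Two places on its centre line: front x = -45 mm, back x = +45 mm.
- tin_lane: Fixed plywood tray, the lane for oil tins (front place empty at the start): open-topped, inside 174 mm long (its x) by 54 mm wide, walls 6 mm thick. Origin: centre of its underside, z up. Front end -x, towards the robot, with an 18 mm lip; back end +x, 45 mm high; side walls 30 mm high, inner floor 6 mm, above the origin. Two places on its centre line: front x = -45 mm, back x = +45 mm.
- screw_jar: Bystander: clear jar of brass screws with a metal lid, 66 mm diameter, 82 mm high, loose on the worktop. Origin: centre of its underside.
- tape_measure: Bystander: grey tape measure, 72 x 38 mm and 50 mm high, its mouth reaching 55 mm from the origin along its -x; loose on the worktop. Origin: centre of its underside.
- block_plane: Bystander: steel block plane, 160 mm long (its x axis) by 50 mm wide, up to 65 mm high, loose on the worktop beyond the lanes. Origin: centre of its sole.

How it is judged (in metres and radians):
At the end, for the whole second after the job is handed in: Each lane holds its own two: the opened bottle and the opened tin in the front places, the sealed bottle and the sealed tin in the back places, each within 15 mm of its place along the lane and 12 mm across it, standing upright on the lane's floor, at rest and let go (x of opened_bottle_mid in the frame of bottle_lane between -0.062 and -0.03 m and y of opened_bottle_mid in the frame of bottle_lane between -0.012 and 0.012 m and z of opened_bottle_mid in the frame of bottle_lane between 0.062 and 0.07 m and angle between each of opened_bottle_mid, sealed_bottle_mid, opened_tin_mid, sealed_tin_mid's own z axis and vertical below 0.08 rad and linear speed of each of opened_bottle, sealed_bottle, opened_tin, sealed_tin below 0.02 m/s and contact force between the fingers and opened_bottle below 0.05 N and x of sealed_bottle_mid in the frame of bottle_lane between 0.03 and 0.062 m and y of sealed_bottle_mid in the frame of bottle_lane between -0.012 and 0.012 m and z of sealed_bottle_mid in the frame of bottle_lane between 0.062 and 0.07 m and contact force between the fingers and sealed_bottle below 0.05 N and x of opened_tin_mid in the frame of tin_lane between -0.062 and -0.03 m and y of opened_tin_mid in the frame of tin_lane between -0.012 and 0.012 m and z of opened_tin_mid in the frame of tin_lane between 0.062 and 0.07 m and contact force between the fingers and opened_tin below 0.05 N and x of sealed_tin_mid in the frame of tin_lane between 0.03 and 0.062 m and y of sealed_tin_mid in the frame of tin_lane between -0.012 and 0.012 m and z of sealed_tin_mid in the frame of tin_lane between 0.062 and 0.07 m and contact force between the fingers and sealed_tin below 0.05 N); the robot touches nothing.
It fails at once if a bottle or tin is tipped by more than about 30 degrees (angle between any of sealed_bottle_mid, opened_bottle_mid, opened_tin_mid, sealed_tin_mid's own z axis and vertical above 0.52 rad).
It fails at once if a bottle or tin is dropped or knocked (moves faster than 0.5 m/s while not held by the fingers) ((linear speed of sealed_bottle above 0.5 m/s and contact force between the fingers and sealed_bottle below 0.05 N) or (linear speed of opened_bottle above 0.5 m/s and contact force between the fingers and opened_bottle below 0.05 N) or (linear speed of opened_tin above 0.5 m/s and contact force between the fingers and opened_tin below 0.05 N) or (linear speed of sealed_tin above 0.5 m/s and contact force between the fingers and sealed_tin below 0.05 N)).
It fails at once if the screw jar, tape measure or block plane is moved by more than 20 mm (distance of any of screw_jar, tape_measure, block_plane from where it was at the start of the episode above 0.02 m).
It also fails if it takes over 120 s, if anything falls off the work surface, if the arm or the gripper's body presses on something with over 40 N, if the wrist force passes 120 N, or if a joint passes its speed limit or range.

## Working session

There is one attempt and no reset: what is moved stays moved. The work goes in short steps, Python scripts to look and compute and a shell command to move; the robot and the scene stay as the last step left them, time stands still between calls to the robot, and variables do not carry over. Pictures are saved under pics/ and viewed, at most 14 in all, crops included, and the job is handed in when it is done.

```bash
mkdir -p pics; ls
python3 - <<'E'
from rig import *
import cv2,numpy as np
s=state();print(s['t'],s['tool_pos'],s['tcp_rot'],s['opening'])
for n in('top','side'):
    p,d=get_image(n);cv2.imwrite(f'pics/{n}0.png',p);np.save(f'{n}0.npy',d)
    c=camera_model(n);print(n,c)
E
```

```text
pics
0.0 [176.38887087 520.6406148  230.73077569] [[-9.47070043e-01  3.21026068e-01 -7.72727090e-04]
 [ 3.21026818e-01  9.47069319e-01 -1.21929279e-03]
 [ 3.40401347e-04 -1.40282180e-03 -9.99998958e-01]] 85.65539054207974
top {'fx': 462.4371589269337, 'fy': 462.4371589269337, 'cx': 316.733979541346, 'cy': 196.54114856388944, 'R': array([[-0.01527537, -0.9998376 ,  0.00956267],
       [-0.9968747 ,  0.01448736, -0.07765921],
       [ 0.07750806, -0.01071905, -0.9969341 ]]), 't': array([  16.09659668,  634.10532432, 1359.02828099])}
side {'fx': 444.4887918587005, 'fy': 444.4887918587005, 'cx': 319.88343903454125, 'cy': 193.69125152607214, 'R': array([[-0.96723412, -0.25317173, -0.01903232],
       [-0.15135864,  0.63519663, -0.75737428],
       [ 0.20383503, -0.72967754, -0.65270358]]), 't': array([ 595.46722092,  135.18923856, 1063.61063539])}
```

View pics/top0.png

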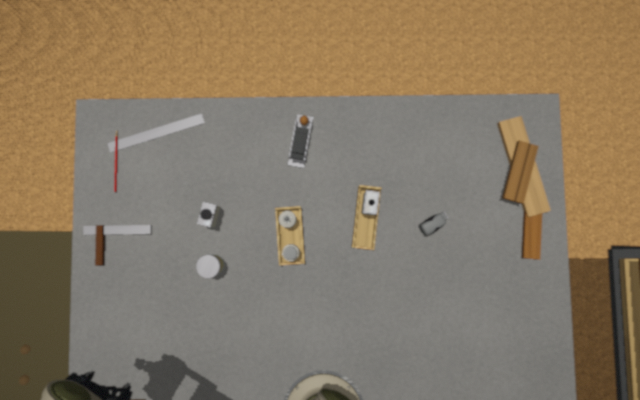

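View pics/side0.png

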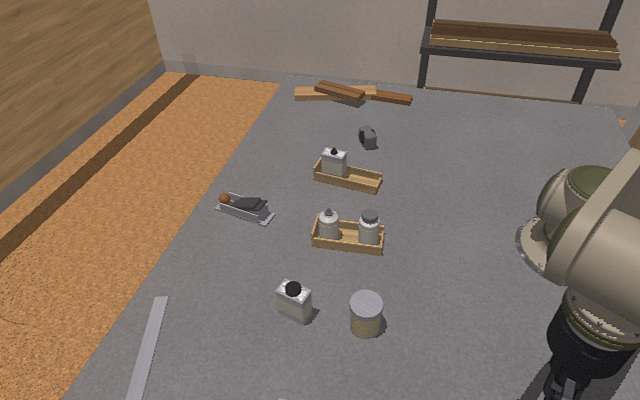

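The top view shows, in image pixels, the bottle lane at (290,236), with the opened bottle at (288,219) and the sealed one at (290,253). The tin lane is at (366,217), with the opened tin at (371,202). The sealed tin is at (207,215), the jar at (208,267), the tape at (432,224) and the plane at (300,140). The side view confirms this.

```bash
cat > h.py <<'E'
import numpy as np,cv2
from rig import *
def cloud(d,c):
    v,u=np.mgrid[:d.shape[0],:d.shape[1]]
    P=np.dstack([(u-c['cx'])/c['fx']*d,(v-c['cy'])/c['fy']*d,d]).reshape(-1,3)
    return ((P-c['t'])@c['R']).reshape(d.shape+(3,))   # R^T(P-t)
def rect(Q):
    (cx,cy),(w,h),a=cv2.minAreaRect(Q[:,:2].astype(np.float32))
    if w<h: w,h,a=h,w,a+90
    return np.round([cx,cy,w,h,(a+90)%180-90],1)
def clusters(W,ok,lo,hi,minpx=8):
    m=((W[...,2]>lo)&(W[...,2]<hi)&ok).astype(np.uint8)
    n,l=cv2.connectedComponents(m)
    for i in range(1,n):
        Q=W[l==i]
        if len(Q)>=minpx: print(len(Q),'rect x y L W deg',rect(Q),'mean',Q.mean(0).round(1),'zmax',Q[:,2].max().round(1))
E
python3 - <<'E'
from h import *
d=np.load('top0.npy');W=cloud(d,camera_model('top'))
ok=(d>0)&(W[...,0]>300)&(W[...,0]<900)&(abs(W[...,1])<480)
g=ok&(abs(W[...,2])<8);print('table z',np.median(W[g][:,2]))
for lo,hi in((13,130),(55,130)):
    print(lo);clusters(W,ok,lo,hi)
E
```

```text
table z 0.6675262694780743
13
78 rect x y L W deg [866.2  42.7  27.3  27.  -40. ] mean [865.1  43.4  36.6] zmax 47.3
548 rect x y L W deg [805.8  55.7 123.6  50.  -11.2] mean [797.2  57.   39.1] zmax 58.8
754 rect x y L W deg [ 570.3 -138.8  185.6   66.9   -7.7] mean [ 590.9 -140.1   55.3] zmax 105.7
410 rect x y L W deg [584.2 324.3  64.5  39.9 -14.9] mean [583.  319.5  74.3] zmax 99.7
367 rect x y L W deg [520.   89.9 169.8  76.1   3.2] mean [522.8  91.4  30.1] zmax 50.3
231 rect x y L W deg [567.1  93.9  46.   45.9  86.3] mean [567.   93.4  80.2] zmax 107.1
388 rect x y L W deg [ 552.6 -341.1   92.    40.3  -57.5] mean [ 548.9 -332.5   45. ] zmax 57.8
234 rect x y L W deg [472.6  85.9  45.7  45.3  87.9] mean [473.1  84.6  88.2] zmax 104.4
507 rect x y L W deg [437.7 319.7  65.4  62.7  89.3] mean [438.6 315.7  75.8] zmax 89.6
55
10 rect x y L W deg [767.5  56.9  10.2   9.4 -20.2] mean [766.6  57.4  57.2] zmax 58.3
338 rect x y L W deg [ 611.8 -146.9   64.6   39.7   -8.5] mean [ 611.3 -145.1   85.7] zmax 105.7
348 rect x y L W deg [584.3 324.4  64.5  39.7 -14.9] mean [583.6 321.9  81.5] zmax 99.7
224 rect x y L W deg [567.8  94.4  46.5  44.6  44.1] mean [567.3  93.7  81.7] zmax 107.1
229 rect x y L W deg [472.6  85.9  45.7  45.3  87.9] mean [472.7  84.9  89.3] zmax 104.4
447 rect x y L W deg [437.3 319.7  65.4  62.1  89.3] mean [437.7 318.4  81.4] zmax 89.6
```

```bash
cat >> h.py <<'E'
def to(*T):
    """print tool-axis shift+roll from the measured pose to world targets (x,y,z,yaw deg mod 180)"""
    s=state();R=np.array(s['tcp_rot']);p=np.array(s['tool_pos'])
    for x,y,z,a in T:
        d=R.T@(np.array([x,y,z])-p)
        t=np.deg2rad(a)-np.arctan2(R[1,0],R[0,0]);t=(t+np.pi/2)%np.pi-np.pi/2
        print((x,y,z,a),'->',d.round(1),'roll',round(-t,3))
def lane(which,xl):
    x,y,a={'b':(520,90,3.2),'t':(570.3,-138.8,-7.7)}[which]
    r=np.deg2rad(a);return x+xl*np.cos(r),y+xl*np.sin(r)
E
python3 - <<'E'
from h import *
for k in'bt':
  for x in(-45,45):print(k,x,np.round(lane(k,x),1))
to((472.6,86,200,3.2))
# cross-check with side camera
d=get_image('side')[1];W=cloud(d,camera_model('side'))
ok=(d>0)&(W[...,0]>380)&(W[...,0]<700)&(W[...,1]<400)&(W[...,1]>-400)
clusters(W,ok,60,130,40)
E
```

```text
b -45 [475.1  87.5]
b 45 [564.9  92.5]
t -45 [ 525.7 -132.8]
t 45 [ 614.9 -144.8]
(472.6, 86, 200, 3.2) -> [-420.  -316.6   31.1] roll -0.383
381 rect x y L W deg [ 613.4 -142.8   66.1   43.5   -6.1] mean [ 611.4 -134.8   81.1] zmax 105.5
321 rect x y L W deg [569.1 100.7  45.8  45.   12. ] mean [566.8 107.5  78.8] zmax 104.4
398 rect x y L W deg [471.7  92.7  46.1  42.2  26.3] mean [471.3  98.6  84.8] zmax 101.4
717 rect x y L W deg [585.6 327.8  66.   40.8 -15.1] mean [582.6 333.6  80.6] zmax 94.8
939 rect x y L W deg [438.5 323.5  65.9  64.7 -48.1] mean [437.2 328.9  80.9] zmax 86.4
```

```bash
python3 -m jog '-60 -45 0 -0.1 1; -120 -90 0 -0.2 1; -170 -130 0 -0.3 1; -220 -165 5 -0.383 1; -270 -204 10 -0.383 1; -320 -241 15 -0.383 1; -370 -279 20 -0.383 1; -420 -317 31 -0.383 1; -420 -317 31 -0.383 1; -420 -317 31 -0.383 1' 40
python3 - <<'E'
from h import *
p,d=get_image('wrist');cv2.imwrite('pics/w1.png',p)
c=camera_model('wrist');W=cloud(d,c);ok=d>0
clusters(W,ok,60,130,200)
clusters(W,ok,12,50,200)
to((472.6,86,40,3.2))
E
```

```text
t: 1.4
tool_pos: [473.1, 84.4, 199.6]
tcp_rot: [[-0.999, -0.053, -0.001], [-0.053, 0.999, 0.0], [0.001, 0.0, -1.0]]
wrist_force: [-0.7, -0.4, 0.0]
opening: 85.5
grasp_force: 0.0
5704 rect x y L W deg [435.  321.4  66.   63.5  22.1] mean [432.5 316.6  80.6] zmax 85.9
2421 rect x y L W deg [466.3  89.4  47.4  42.1  83.3] mean [463.7  88.8  90.2] zmax 100.0
1931 rect x y L W deg [565.3  97.9  47.3  47.2 -12.8] mean [558.1  97.5  80.2] zmax 104.2
2944 rect x y L W deg [580.9 327.8  63.7  41.2 -14.8] mean [571.5 322.1  79.7] zmax 93.3
2910 rect x y L W deg [ 609.9 -142.9   66.1   39.7   -8.2] mean [ 597.  -137.8   81.5] zmax 103.7
1549 rect x y L W deg [430.6 305.   63.3  28.3 -12. ] mean [429.  298.3  32.1] zmax 50.0
2789 rect x y L W deg [517.8  93.3 170.3  76.1   3.4] mean [508.8  92.6  28.2] zmax 47.2
235 rect x y L W deg [452.2  87.9  44.   14.3 -84.8] mean [448.7  87.7  33.3] zmax 49.7
5653 rect x y L W deg [ 567.9 -134.8  185.7   67.4   -7.7] mean [ 561.9 -128.1   26.5] zmax 50.0
587 rect x y L W deg [551.   96.7  47.3  19.4 -84.3] mean [546.4  96.1  32.3] zmax 50.0
1612 rect x y L W deg [571.1 316.4  71.7  30.6 -42.9] mean [571.4 314.1  32.1] zmax 49.9
(472.6, 86, 40, 3.2) -> [ -0.4   0.4 160. ] roll -0.001
```

View pics/w1.png

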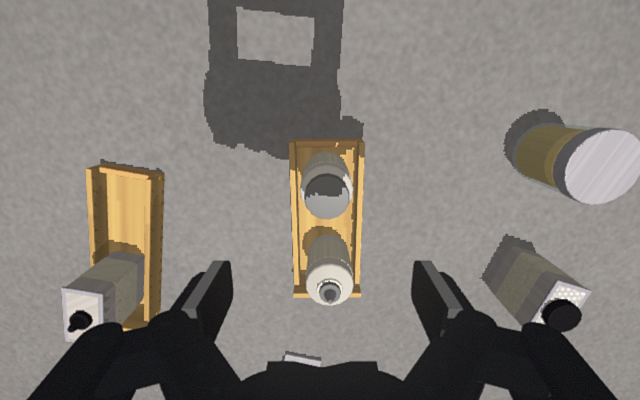

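The wrist view shows the sealed bottle (grey flat cap) at about (327,190), centred between the fingers, and the nozzle bottle at (330,285). The tins are at (82,310) and (562,315), and the jar is at (600,165). The wrist reading sits about 3 mm off the top camera's, so I'll repeat it now that the arm has settled.

Run:
```python
from h import *
c=camera_model('wrist')
p,d=get_image('wrist');W=cloud(d,c);ok=d>0
print(state()['tool_pos'])
clusters(W,ok,60,130,200)
clusters(W,ok,12,50,2000)
print('table',np.median(W[...,2]))
to((472.6,86,40,3.2))
```

```text
[472.11072588  86.24313709 200.22674315]
5697 rect x y L W deg [435.6 320.7  65.2  64.8  18.5] mean [433.4 315.9  80.3] zmax 85.3
2416 rect x y L W deg [467.   88.   47.5  42.2 -81.1] mean [464.3  87.7  89.8] zmax 99.5
1919 rect x y L W deg [565.4  97.   47.5  46.9  40.4] mean [558.7  96.2  79.9] zmax 103.7
2877 rect x y L W deg [581.8 326.2  64.2  40.3 -16. ] mean [572.4 320.9  79.3] zmax 92.4
2934 rect x y L W deg [ 610.4 -144.3   66.4   40.1   -8.5] mean [ 597.6 -139.1   81.4] zmax 103.0
2796 rect x y L W deg [518.1  92.  169.5  76.2   3.3] mean [507.8  91.1  27.7] zmax 46.8
5611 rect x y L W deg [ 568.1 -136.   185.    67.6   -7.8] mean [ 562.3 -129.5   26.5] zmax 50.0
table 0.8094459497308859
(472.6, 86, 40, 3.2) -> [ -0.6  -0.3 160.2] roll 0.0
```

```bash
python3 -m jog '0 0.7 30 0 1; 0 0.7 75 0 1; 0 0.7 115 0 1; 0 0.7 140 0 1; 0 0.7 155 0 1; 0 0.7 160 0 1; 0 0.7 160 0 1; 0 0.7 160 0 0.3; 0 0.7 160 0 0.3; 0 0.7 160 0 0.3' 40
```

```text
t: 2.75
tool_pos: [472.8, 86.5, 41.0]
tcp_rot: [[-0.998, -0.056, 0.001], [-0.056, 0.998, -0.0], [-0.001, -0.0, -1.0]]
wrist_force: [-0.9, 1.7, 5.7]
opening: 46.6
grasp_force: 40.7
```

```bash
python3 -m jog '0 0 -10 0 0.3; 0 0 -40 0 0.3; 0 0 -80 0 0.3; 0 0 -110 0 0.3; 5 -30 -115 0 0.3; 10 -65 -115 0 0.3; 18 -95 -110 0 0.3; 18 -106 -85 0 0.3; 18 -106 -45 0 0.3; 18 -106 -20 0 0.3'; python3 -m jog '0 0 8 0 0.3; 0 0 16 0 0.3; 0 0 20 0 0.3; 0 0 23 0 0.3; 0 0 25 0 0.3; 0 0 25.5 0 0.3; 0 0 25.5 0 0.3; 0 0 25.5 0 0.65; 0 0 25.5 0 0.9; 0 0 25.5 0 1'
```

```text
t: 4.0
tool_pos: [460.0, -20.5, 59.4]
tcp_rot: [[-0.998, -0.056, -0.001], [-0.056, 0.998, 0.0], [0.001, 0.0, -1.0]]
wrist_force: [0.1, 0.5, -1.6]
opening: 46.8
grasp_force: 41.6
t: 5.25
tool_pos: [460.5, -20.4, 34.8]
tcp_rot: [[-0.998, -0.056, 0.0], [-0.056, 0.998, -0.0], [-0.0, -0.0, -1.0]]
wrist_force: [0.2, -0.1, 0.1]
opening: 85.2
grasp_force: 0.0
```

Released aside. Next I go up and over to the opened bottle, re-measuring on the way.

```bash
python3 -m jog '0 0 -10 0 1; 0 0 -50 0 1; 0 0 -100 0 1; 0 0 -140 0 1; -30 35 -160 0 1; -60 75 -160 0 1; -100 110 -160 0 1; -112 110 -160 0 1; -112 110 -160 0 1; -112 110 -160 0 1'
python3 - <<'E'
from h import *
import time
get_image('wrist');c=camera_model('wrist')
p,d=get_image('wrist');W=cloud(d,c);clusters(W,(d>0)&(W[...,1]<200),60,130,200)
d=get_image('top')[1];W=cloud(d,camera_model('top'));print('top')
clusters(W,(d>0)&(W[...,0]>380)&(W[...,0]<680)&(abs(W[...,1])<250),60,130,30)
s=state();print(s['tool_pos'])
to((566.5,95,40,3.3))
E
```

```text
t: 6.5
tool_pos: [565.4, 95.0, 195.1]
tcp_rot: [[-0.998, -0.055, -0.0], [-0.055, 0.998, -0.0], [0.0, -0.0, -1.0]]
wrist_force: [-0.8, 0.8, 0.5]
opening: 85.2
grasp_force: 0.0
3731 rect x y L W deg [457.6 -17.   46.9  42.3  15. ] mean [458.7 -14.5  84.5] zmax 93.9
2358 rect x y L W deg [565.9  97.1  47.3  47.   29.3] mean [562.4  96.5  81.3] zmax 103.8
4725 rect x y L W deg [ 610.7 -144.3   66.    40.4   -8.6] mean [ 606.2 -137.9   81.9] zmax 103.4
top
331 rect x y L W deg [ 611.9 -146.6   64.8   38.6   -8.5] mean [ 611.3 -145.4   86.3] zmax 106.1
221 rect x y L W deg [459.5 -22.5  46.   45.8  88.8] mean [460.2 -21.5  84.4] zmax 99.0
[565.63476153  95.14445307 195.1880527 ]
(566.5, 95, 40, 3.3) -> [ -0.8  -0.2 155.2] roll -0.002
```

```bash
python3 -m jog '0 0.5 30 0 1; 0 0.5 75 0 1; 0 0.5 112 0 1; 0 0.5 137 0 1; 0 0.5 150 0 1; 0 0.5 155 0 1; 0 0.5 155 0 1; 0 0.5 155 0 0.3; 0 0.5 155 0 0.3; 0 0.5 155 0 0.3' 40
python3 - <<'E'
from h import *
s=state();z=s['tool_pos'][2];print(s['tool_pos'])
r=np.deg2rad(3.3);x,y=519.2-45*np.cos(r),91.2-45*np.sin(r)
to((x,y,z+1,3.3))
E
```

```text
t: 7.9
tool_pos: [566.4, 96.3, 40.6]
tcp_rot: [[-0.998, -0.056, 0.001], [-0.056, 0.998, -0.0], [-0.001, -0.0, -1.0]]
wrist_force: [-1.6, -0.1, 5.2]
opening: 47.0
grasp_force: 41.1
[566.43181798  96.2811184   40.61174223]
(np.float64(474.2746182523688), np.float64(88.60961878681948), np.float64(41.61174222528045), 3.3) -> [92.4 -2.5 -1.1] roll -0.001
```

```bash
python3 -m jog '0 0 -10 0 0.3; 0 0 -30 0 0.3; 0 0 -50 0 0.3; 25 -1 -55 0 0.3; 60 -2 -55 0 0.3; 85 -2.5 -55 0 0.3; 92 -2.5 -50 0 0.3; 92 -2.5 -35 0 0.3; 92 -2.5 -20 0 0.3; 92 -2.5 -12 0 0.3'; python3 -m jog '0 0 4 0 0.3; 0 0 7 0 0.3; 0 0 9.5 0 0.3; 0 0 11 0 0.3; 0 0 11.5 0 0.3; 0 0 11.5 0 0.3; 0 0 11.5 0 0.5; 0 0 11.5 0 0.7; 0 0 11.5 0 0.9; 0 0 11.5 0 0.9'
python3 - <<'E'
from h import *
to((460.2,-20.4,160,3.3),(460.2,-20.4,35,3.3))
E
```

```text
t: 9.15
tool_pos: [474.9, 88.6, 51.1]
tcp_rot: [[-0.998, -0.056, -0.0], [-0.056, 0.998, 0.0], [0.0, 0.0, -1.0]]
wrist_force: [0.2, 0.6, -1.0]
opening: 47.1
grasp_force: 41.2
t: 10.4
tool_pos: [474.4, 88.6, 40.2]
tcp_rot: [[-0.998, -0.056, -0.0], [-0.056, 0.998, 0.0], [0.0, 0.0, -1.0]]
wrist_force: [0.3, 0.9, 0.2]
opening: 77.3
grasp_force: 0.0
(460.2, -20.4, 160, 3.3) -> [  20.3 -108.  -119.8] roll -0.001
(460.2, -20.4, 35, 3.3) -> [  20.3 -108.     5.2] roll -0.001
```

```bash
python3 -m jog '0 0 -10 0 1; 0 0 -40 0 1; 0 0 -85 0 1; 0 0 -115 0 1; 10 -50 -120 0 1; 20.3 -100 -120 0 1; 20.3 -108 -120 0 1; 20.3 -108 -120 0 1; 20.3 -108 -110 0 1; 20.3 -108 -80 0 1'; python3 -m jog '0 0 30 0 1; 0 0 55 0 1; 0 0 75 0 1; 0 0 83 0 1; 0 0 85 0 1; 0 0 85 0 1; 0 0 85 0 0.3; 0 0 85 0 0.3; 0 0 85 0 0.3; 0 0 85 0 0.3' 40;  python3 - <<'E'
from h import *
s=state();z=s['tool_pos'][2];print(s['tool_pos'])
r=np.deg2rad(3.3);x,y=519.2+45*np.cos(r),91.2+45*np.sin(r)
to((x,y,z+6,3.3))
E
```

```text
t: 11.65
tool_pos: [460.8, -19.4, 120.2]
tcp_rot: [[-0.998, -0.058, 0.003], [-0.058, 0.998, -0.001], [-0.003, -0.001, -1.0]]
wrist_force: [-0.5, 0.6, -1.1]
opening: 85.5
grasp_force: 0.0
t: 12.9
tool_pos: [460.4, -20.4, 35.9]
tcp_rot: [[-0.998, -0.056, 0.001], [-0.056, 0.998, -0.0], [-0.001, -0.0, -1.0]]
wrist_force: [-1.1, -0.6, 5.7]
opening: 46.5
grasp_force: 40.8
[460.4076239  -20.43166218  35.86845168]
(np.float64(564.1253817476313), np.float64(93.79038121318052), np.float64(41.86845168199991), 3.3) -> [-110.   108.2   -5.9] roll -0.001
```

```bash
python3 -m jog '0 0 -10 0 0.3; 0 0 -40 0 0.3; -10 0 -80 0 0.3; -50 0 -110 0 0.3; -90 30 -120 0 0.3; -110 70 -120 0 0.3; -110 100 -115 0 0.3; -110 108 -95 0 0.3; -110 108 -60 0 0.3; -110 108 -35 0 0.3'
python3 - <<'E'
from h import *
s=state();print(s['tool_pos'])
r=np.deg2rad(3.3);x,y=519.2+45*np.cos(r),91.2+45*np.sin(r)
to((x,y,41.3,3.3))
E
```

```text
t: 14.15
tool_pos: [563.4, 93.9, 69.5]
tcp_rot: [[-0.998, -0.057, -0.001], [-0.057, 0.998, 0.0], [0.001, 0.0, -1.0]]
wrist_force: [0.0, -0.4, -1.5]
opening: 46.5
grasp_force: 41.6
[563.4161402   93.90427024  69.48217306]
(np.float64(564.1253817476313), np.float64(93.79038121318052), 41.3, 3.3) -> [-0.7 -0.2 28.2] roll -0.001
```

```bash
python3 -m jog '0 0 8 0 0.3; 0 0 16 0 0.3; 0 0 22 0 0.3; 0 0 25.5 0 0.3; 0 0 27.5 0 0.3; 0 0 28.5 0 0.3; 0 0 28.5 0 0.3; 0 0 28.5 0 0.5; 0 0 28.5 0 0.7; 0 0 28.5 0 0.9';python3 -m jog '0 0 -10 0 1; 0 0 -40 0 1; 0 0 -85 0 1; 0 0 -125 0 1; 0 0 -140 0 1; 0 -50 -150 0 1; 0 -100 -150 0 1; 0 -100 -150 0 1; 0 -100 -150 0 1; 0 -100 -150 0 1'
python3 - <<'E'
from h import *
get_image('wrist');c=camera_model('wrist')
p,d=get_image('wrist');cv2.imwrite('pics/w2.png',p);W=cloud(d,c);clusters(W,(d>0)&(W[...,1]<200),60,130,200)
d=get_image('top')[1];W=cloud(d,camera_model('top'));print('top')
clusters(W,(d>0)&(W[...,0]>380)&(W[...,0]<680)&(abs(W[...,1])<250),60,130,30)
s=state();print(s['tool_pos'])
to((611.1,-145.3,180,-8.2),(611.1,-145.3,40,-8.2))
E
```

```text
t: 15.4
tool_pos: [564.1, 93.7, 42.0]
tcp_rot: [[-0.998, -0.056, 0.0], [-0.056, 0.998, -0.0], [-0.0, -0.0, -1.0]]
wrist_force: [-0.1, 0.1, -0.2]
opening: 75.8
grasp_force: 0.0
t: 16.65
tool_pos: [569.4, -5.1, 191.6]
tcp_rot: [[-0.998, -0.058, -0.001], [-0.058, 0.998, 0.0], [0.001, 0.0, -1.0]]
wrist_force: [-0.3, -0.7, -0.7]
opening: 85.3
grasp_force: 0.0
3407 rect x y L W deg [475.   88.3  47.4  47.2 -83.9] mean [474.8  84.3  81.3] zmax 103.8
2929 rect x y L W deg [560.2  90.9  47.1  42.8 -16.1] mean [557.1  88.2  88.4] zmax 99.8
4106 rect x y L W deg [ 610.6 -144.7   66.    40.1   -8.5] mean [ 605.8 -140.4   83.3] zmax 103.8
top
329 rect x y L W deg [ 612.  -146.3   64.7   39.5   -8.9] mean [ 611.6 -145.4   86.3] zmax 106.9
174 rect x y L W deg [562.7  94.6  43.2  38.1  -1. ] mean [561.7  94.6  92.5] zmax 105.2
65 rect x y L W deg [479.5 101.8  41.6  15.4 -11.9] mean [479.9 100.7  80.2] zmax 94.2
[569.51885688  -5.33859555 191.77881933]
(611.1, -145.3, 180, -8.2) -> [ -33.5 -142.1   11.8] roll 0.201
(611.1, -145.3, 40, -8.2) -> [ -33.5 -142.1  151.8] roll 0.201
```

View pics/w2.png

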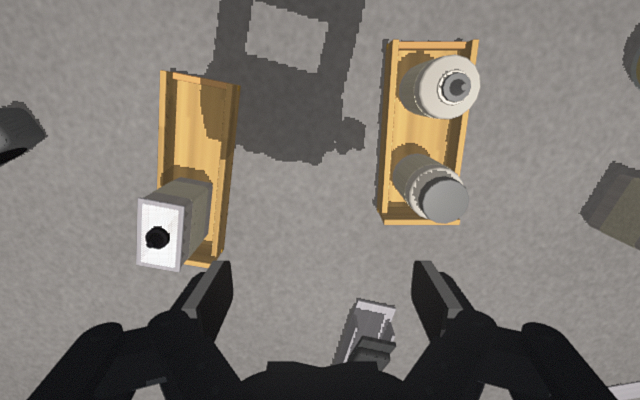

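The bottles are swapped: the nozzle bottle stands at the front (458,87) and the flat-cap one at the back (442,195), both upright in the lane. The opened tin is next.

```bash
python3 -m jog '-8 -40 0 0.1 1; -20 -90 5 0.2 1; -33.5 -135 12 0.203 1; -33.5 -142 12 0.203 1; -33.5 -142 40 0.203 1; -33.5 -142 80 0.203 1; -33.5 -142 112 0.203 1; -33.5 -142 135 0.203 1; -33.5 -142 148 0.203 1; -33.5 -142 151.5 0.203 1';python3 -m jog '0 0 0 0 1; 0 0 0 0 0.2; 0 0 0 0 0.2; 0 0 0 0 0.2; 0 0 0 0 0.2; 0 0 0 0 0.2; 0 0 0 0 0.2; 0 0 0 0 0.2; 0 0 0 0 0.2; 0 0 0 0 0.2' 40
python3 - <<'E'
from h import *
s=state();z=s['tool_pos'][2];print(s['tool_pos'],s['wrist_force'])
r=np.deg2rad(-7.7);x,y=569.2-45*np.cos(r),-137.5-45*np.sin(r)
to((x,y,z,-7.7))
E
```

```text
t: 18.05
tool_pos: [611.0, -145.4, 40.2]
tcp_rot: [[-0.989, 0.146, -0.0], [0.146, 0.989, 0.0], [0.0, 0.0, -1.0]]
wrist_force: [0.4, -0.3, 0.5]
opening: 85.8
grasp_force: 0.0
t: 19.3
tool_pos: [611.2, -146.1, 40.8]
tcp_rot: [[-0.989, 0.146, 0.001], [0.146, 0.989, -0.0], [-0.001, -0.0, -1.0]]
wrist_force: [-0.9, 0.4, 5.6]
opening: 37.7
grasp_force: 41.0
[ 611.18753203 -146.10308422   40.75227453] [-0.85923755  0.4074676   5.6090299 ]
(np.float64(524.6057560128324), np.float64(-131.47062165617686), np.float64(40.75227453070813), -7.7) -> [87.8  1.8 -0.1] roll -0.012
```

```bash
python3 -m jog '0 0 -10 0 0.2; 0 0 -30 0 0.2; 0 0 -50 0 0.2; 25 1 -55 -0.01 0.2; 60 1.8 -55 -0.012 0.2; 82 1.8 -55 -0.012 0.2; 88 1.8 -50 -0.012 0.2; 88 1.8 -35 -0.012 0.2; 88 1.8 -20 -0.012 0.2; 88 1.8 -12 -0.012 0.2'; python3 -m jog '0 0 4 0 0.2; 0 0 7 0 0.2; 0 0 9.5 0 0.2; 0 0 11 0 0.2; 0 0 11.5 0 0.2; 0 0 11.5 0 0.2; 0 0 11.5 0 0.45; 0 0 11.5 0 0.6; 0 0 11.5 0 0.8; 0 0 11.5 0 0.9'
python3 - <<'E'
from h import *
to((524,-131.5,190,-7.7),(583,325.3,190,-15),(583,325.3,36,-15))
E
```

```text
t: 20.55
tool_pos: [524.2, -131.3, 50.6]
tcp_rot: [[-0.991, 0.134, -0.002], [0.134, 0.991, 0.001], [0.002, 0.001, -1.0]]
wrist_force: [0.4, 0.4, -0.6]
opening: 37.9
grasp_force: 40.2
t: 21.8
tool_pos: [524.2, -131.4, 40.9]
tcp_rot: [[-0.991, 0.134, 0.0], [0.134, 0.991, -0.0], [-0.0, -0.0, -1.0]]
wrist_force: [-0.7, 0.5, 0.7]
opening: 77.0
grasp_force: 0.0
(524, -131.5, 190, -7.7) -> [ 2.000e-01 -1.000e-01 -1.491e+02] roll -0.0
(583, 325.3, 190, -15) -> [   3.1  460.5 -149.1] roll 0.127
(583, 325.3, 36, -15) -> [  3.2 460.5   4.9] roll 0.127
```

```bash
python3 -m jog '0 0 -10 0 1; 0 0 -50 0 1; 0 0 -110 0 1; 0 30 -149 0.03 1; 1 85 -149 0.06 1; 2 140 -149 0.09 1; 2 195 -149 0.127 1; 3 250 -149 0.127 1; 3 305 -149 0.127 1; 3 360 -149 0.127 1'; python3 -m jog '0 55 0 0 1; 0 100 0 0 1; 0 100 0 0 1; 0 100 0 0 1; 0 100 0 0 1; 0 100 0 0 1; 0 100 0 0 1; 0 100 0 0 1; 0 100 0 0 1; 0 100 0 0 1'
python3 - <<'E'
from h import *
c=camera_model('wrist')
p,d=get_image('wrist');W=cloud(d,c);clusters(W,(d>0)&(W[...,1]>200),60,130,200)
d=get_image('top')[1];W=cloud(d,camera_model('top'));print('top')
clusters(W,(d>0)&(W[...,0]>480)&(W[...,0]<680)&(abs(W[...,1])<350),60,130,30)
s=state();print(s['tool_pos'])
to((583,325.3,36,-15))
E
```

```text
t: 23.05
tool_pos: [569.6, 227.6, 190.7]
tcp_rot: [[-0.966, 0.259, 0.001], [0.259, 0.966, 0.0], [-0.001, 0.0, -1.0]]
wrist_force: [0.2, -0.1, -0.7]
opening: 85.5
grasp_force: 0.0
t: 24.3
tool_pos: [595.5, 322.3, 189.8]
tcp_rot: [[-0.966, 0.259, -0.0], [0.259, 0.966, -0.0], [0.0, -0.0, -1.0]]
wrist_force: [0.1, -0.2, -0.9]
opening: 85.5
grasp_force: 0.0
2934 rect x y L W deg [455.  317.8  63.3  25.8  77.1] mean [454.2 318.7  81.4] zmax 85.6
3599 rect x y L W deg [582.9 326.8  64.7  39.  -14.8] mean [579.5 327.7  83.4] zmax 92.4
top
219 rect x y L W deg [562.6  90.8  45.8  43.2  89.5] mean [562.4  90.2  89.6] zmax 105.9
34 rect x y L W deg [564.8 311.8  28.1  10.6   5.8] mean [565.5 312.8  77.6] zmax 93.2
331 rect x y L W deg [ 524.9 -133.4   64.6   39.3   -8.1] mean [ 525.  -132.3   87. ] zmax 108.1
92 rect x y L W deg [489.8  87.1  42.9  17.2  89. ] mean [488.7  86.2  80.8] zmax 97.0
[595.47421437 322.35725647 189.7941087 ]
(583, 325.3, 36, -15) -> [ 12.8  -0.4 153.8] roll 0.0
```

```bash
python3 -m jog '12.5 0 20 0 1; 12.5 0 60 0 1; 12.5 0 100 0 1; 12.5 0 130 0 1; 12.5 0 148 0 1; 12.5 0 153 0 1; 12.5 0 153 0 1; 12.5 0 153 0 0.2; 12.5 0 153 0 0.2; 12.5 0 153 0 0.2' 50;python3 -m jog '0 0 0 0 0.2; 0 0 0 0 0.2; 0 0 0 0 0.2; 0 0 0 0 0.2; 0 0 -10 0 0.2; 0 0 -30 0 0.2; 0 0 -65 0 0.2; 0 0 -105 0 0.2; 0 0 -130 0 0.2; 0 0 -140 0 0.2'
python3 - <<'E'
from h import *
s=state();z=s['tool_pos'][2];print(s['tool_pos'],s['opening'],s['wrist_force'])
r=np.deg2rad(-7.7);x,y=569.2+46*np.cos(r),-137.5+46*np.sin(r)
to((x,y,z,-7.7))
E
```

```text
t: 25.65
tool_pos: [583.7, 325.7, 37.5]
tcp_rot: [[-0.966, 0.259, 0.001], [0.259, 0.966, 0.0], [-0.001, 0.001, -1.0]]
wrist_force: [-0.0, 1.0, 2.7]
opening: 37.3
grasp_force: 50.2
t: 26.9
tool_pos: [583.6, 325.6, 178.2]
tcp_rot: [[-0.966, 0.259, 0.002], [0.259, 0.966, 0.0], [-0.001, 0.001, -1.0]]
wrist_force: [0.8, 0.3, -2.6]
opening: 37.5
grasp_force: 50.3
[583.57506412 325.57919311 178.24663276] 37.536687416279634 [ 0.76390176  0.33764545 -2.62402648]
(np.float64(614.7852271868825), np.float64(-143.66336452924145), np.float64(178.24663276432943), -7.7) -> [-1.516e+02 -4.452e+02 -2.000e-01] roll -0.127
```

```bash
python3 -m jog '-10 -30 0 0 0.2; -25 -75 0 -0.03 0.2; -42 -125 0 -0.06 0.2; -60 -175 0 -0.09 0.2; -76 -225 0 -0.127 0.2; -94 -275 0 -0.127 0.2; -111 -325 0 -0.127 0.2; -128 -375 0 -0.127 0.2; -143 -420 0 -0.127 0.2; -151.5 -445 0 -0.127 0.2'; python3 -m jog '0 0 0 0 0.2; 0 0 0 0 0.2; 0 0 15 0 0.2; 0 0 45 0 0.2; 0 0 75 0 0.2; 0 0 100 0 0.2; 0 0 115 0 0.2; 0 0 120 0 0.2; 0 0 120 0 0.2; 0 0 120 0 0.2'
python3 - <<'E'
from h import *
s=state();z=s['tool_pos'][2];print(s['tool_pos'])
r=np.deg2rad(-7.7);x,y=569.2+46*np.cos(r),-137.5+46*np.sin(r)
to((x,y,43,-7.7))
E
```

```text
t: 28.15
tool_pos: [614.0, -145.8, 175.5]
tcp_rot: [[-0.991, 0.136, -0.002], [0.136, 0.991, 0.001], [0.002, 0.0, -1.0]]
wrist_force: [-0.1, -0.1, -2.4]
opening: 37.6
grasp_force: 50.8
t: 29.4
tool_pos: [615.0, -143.6, 57.7]
tcp_rot: [[-0.991, 0.134, 0.002], [0.134, 0.991, -0.001], [-0.002, -0.0, -1.0]]
wrist_force: [-0.7, -0.0, -1.8]
opening: 37.8
grasp_force: 50.8
[ 615.01218991 -143.59997283   57.70721006]
(np.float64(614.7852271868825), np.float64(-143.66336452924145), 43, -7.7) -> [ 0.2 -0.1 14.7] roll -0.0
```

```bash
python3 -m jog '0 0 5 0 0.2; 0 0 9 0 0.2; 0 0 12 0 0.2; 0 0 14 0 0.2; 0 0 15 0 0.2; 0 0 15.5 0 0.2; 0 0 15.5 0 0.2; 0 0 15.5 0 0.2; 0 0 15.5 0 0.2; 0 0 15.5 0 0.2'
```

```text
t: 30.65
tool_pos: [614.6, -143.4, 43.4]
tcp_rot: [[-0.991, 0.134, 0.001], [0.134, 0.991, -0.001], [-0.001, -0.001, -1.0]]
wrist_force: [-5.9, 3.5, 13.3]
opening: 37.4
grasp_force: 52.6
```

```bash
python3 -m jog '0 0 -0.5 0 0.2; 0 0 -0.5 0 0.45; 0 0 -0.5 0 0.6; 0 0 -0.5 0 0.8; 0 0 -0.5 0 0.9; 0 0 -10 0 1; 0 0 -40 0 1; 0 0 -80 0 1; 0 0 -125 0 1; 0 0 -150 0 1'; python3 -m jog '0 50 -20 0 1; 0 100 -40 0 1; 0 120 -60 0 1; 0 120 -60 0 1; 0 120 -60 0 1; 0 120 -60 0 1; 0 120 -60 0 1; 0 120 -60 0 1; 0 120 -60 0 1; 0 120 -60 0 1';  python3 - <<'E'
from h import *
c=camera_model('wrist')
p,d=get_image('wrist');cv2.imwrite('pics/w3.png',p);W=cloud(d,c);ok=(d>0)&(W[...,0]>380)&(abs(W[...,1])<250);clusters(W,ok,60,130,200);clusters(W,ok,12,50,2000)
p,d=get_image('side');cv2.imwrite('pics/s3.png',p)
d=get_image('top')[1];W=cloud(d,camera_model('top'));print('top')
clusters(W,(d>0)&(W[...,0]>380)&(W[...,0]<880)&(abs(W[...,1])<350),60,130,30)
E
```

```text
t: 31.9
tool_pos: [615.0, -143.7, 194.7]
tcp_rot: [[-0.991, 0.134, 0.004], [0.134, 0.991, -0.002], [-0.004, -0.001, -1.0]]
wrist_force: [0.5, 0.2, -0.7]
opening: 85.3
grasp_force: 0.0
t: 33.15
tool_pos: [630.7, -24.6, 251.3]
tcp_rot: [[-0.991, 0.134, -0.0], [0.134, 0.991, 0.0], [0.0, 0.0, -1.0]]
wrist_force: [1.2, -0.2, -0.3]
opening: 85.3
grasp_force: 0.0
1119 rect x y L W deg [489.   84.9  45.7  19.4  77.3] mean [489.2  83.2  77.1] zmax 91.8
3651 rect x y L W deg [ 523.8 -131.5   64.3   39.5   -7.7] mean [ 523.1 -128.    84.9] zmax 103.3
2343 rect x y L W deg [561.5  90.8  47.3  42.8   5.6] mean [560.4  88.1  89.6] zmax 100.5
2896 rect x y L W deg [ 613.5 -143.    64.6   39.4   -7.7] mean [ 610.9 -138.5   86.6] zmax 98.8
2860 rect x y L W deg [ 568.9 -136.3  185.    66.7   -7.6] mean [ 570.7 -119.8   27.6] zmax 50.0
top
240 rect x y L W deg [ 614.1 -148.3   65.7   35.7  -13. ] mean [ 609.7 -147.5   90.5] zmax 101.5
209 rect x y L W deg [562.7  92.1  43.5  43.2  89.3] mean [562.5  91.4  90.7] zmax 103.8
327 rect x y L W deg [ 525.  -133.6   64.9   39.    -8.1] mean [ 524.9 -132.4   87. ] zmax 109.0
173 rect x y L W deg [478.3  92.6  46.3  33.8 -17.4] mean [478.1  90.8  83.1] zmax 106.0
437 rect x y L W deg [437.2 317.9  63.   62.2  89.1] mean [437.6 318.4  81.6] zmax 90.7
```

View pics/w3.png

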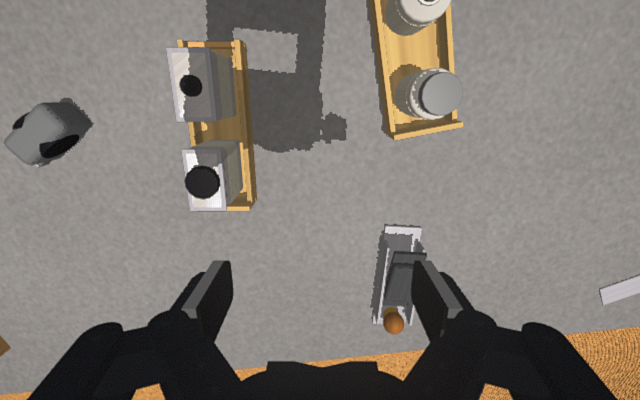

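View pics/s3.png

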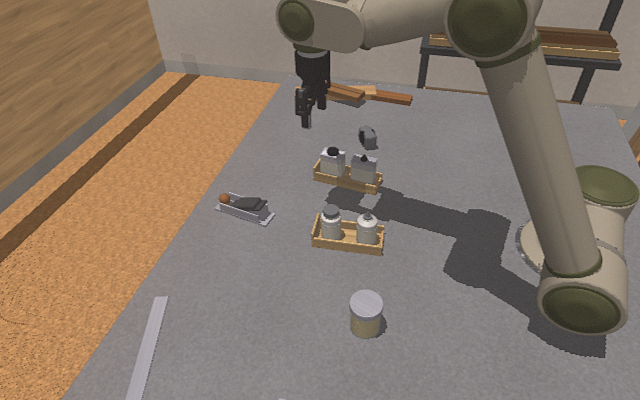

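The wrist view shows the spout tin at the front (190,85) and the sealed tin at the back (202,182), both flat in the tin lane. The side view shows the nozzle bottle at the front (367,230) and the flat-cap bottle at the back (331,222). The bystanders have not moved and the gripper is clear. The measured places are within a few millimetres, so I'm handing in.

```bash
python3 -c "
from rig import *
print(job_done())"
```

```text
the job is handed in; nothing more can be done
None
```

The job is handed in: in the last images, both opened containers stood upright at the front of their lanes and both sealed ones at the back, within a few millimetres of their places, let go and with the bystanders undisturbed; no verdict came back.

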